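Gauge the bearing ball, then carry it level in its tray

TASK

Check the loose bearing ball in the white sample tray: press the gauge's black knob straight down until its sprung foot rests on the ball and is pushed in about 5 mm (the green ring just reaches the sleeve), keep it there for a second, and let the knob come all the way back up. Then take the sample tray by its blue post, draw it out from under the gauge and carry it so that the ball never leaves its pocket, and finish while still holding it, level and still, with the pocket over the middle of the steel tray and the sample tray's underside about 10 cm above the counter. Leave the steel tray, timer, beaker and dropper bottle where they are.

Things in the scene. Friction and masses are not known exactly. Their poses are not given: they have to be found in the camera images.
- gauge_stand: Fixed drop gauge: grey base 76x120x14, steel column, blue arm (96x34, z 105 to 127, from 16 mm before to 80 mm behind the slide's axis; column and base lie on its +x side; column top 132 high). Origin on the slide's vertical axis at counter height; its -x side is open and the sample tray sticks out there. The gauge's yaw varies; base starts 34 mm behind the axis.
- gauge_slide (a joint): Travel of the gauge's slide (black knob, spindle and aluminium sleeve), m, downwards; 0 = up. Spring-returned: about 1.8 N at rest to 3.6 N at its stop at 0.031. The foot meets the ball at about 0.022; travel 0.027 pushes the foot in 5 mm and takes about 6 N on the knob.
- knob_top (a point): Middle of the flat top of the black knob (26 mm wide, 14 mm high), 172 mm above the counter when up. It lies on the slide's axis and moves with the slide.
- gauge_foot (a joint): How far the sprung foot is pushed up into the sleeve, m; 0 = fully out, 0.005 wanted, limit 0.012; about 450 N/m. A green ring on the foot's stem vanishes into the sleeve at 4 to 6 mm.
- foot_face (a point): Middle of the underside of the foot, a dark disc 22 mm wide and 4 mm thick; 52 mm above the counter at rest, 22 mm above the ball's top.
- sample_tray: Loose white tray, plate 176x70x6 mm, 120 g nominal (0.8 to 1.3 times that). Origin under the pocket's centre, at the underside; its x axis runs along the plate away from the grip post, z up. The plate spans x -144 to +32, y -35 to +35, with 3 mm ribs along its long edges. The blue grip post (30 along x, 20 along y, top 51 mm above the underside) stands at x = -125: pinch it across y from above.
- post_top (a point): Middle of the top of the sample tray's blue grip post, 51 mm above the tray's underside; axes as the tray's.
- pocket (a point): Where the ball's centre is when central in the pocket: on the sample tray, 18 mm above its underside. The pocket is a blue ring on the plate, 23 to 25 mm inside, rim only 3 mm high; the ball has about 4 mm play and rolls over the rim at about 40 degrees of tilt.
- ball_center (a point): Centre of the loose dark 24 mm ball (25 g) in the pocket; its top is 30 mm above the counter at the start.
- steel_tray: Loose shallow steel tray, 136 (its x) x 206 (its y) x 18 mm high; origin at the centre of its underside.
- timer: Countdown timer lying on the counter, 70x62x15 mm; bystander; origin at the centre of its underside.
- beaker: Small beaker, 53x58x68 mm; bystander; origin at the centre of its underside.
- dropper: Brown dropper bottle with a black teat, 36x35x97 mm; bystander; origin at the centre of its underside.
Mind the look-alikes: they are no part of the job. What is shaped like the sample_tray but purple is not meant.

How it is judged (in metres and radians):
On the way, in this order (a step that is already met when the one before it is completed fails the run):
1. the gauge foot rests on the ball, pushed in 3 to 7 mm, for half a second (value of joint gauge_foot between 0.003 and 0.007 m and distance between foot_face and ball_center below 0.018 m and value of joint gauge_slide above 0.015 m), for 0.5 s.
2. the knob is back up, and the tray is lifted at least 3 cm with the ball in its pocket (value of joint gauge_slide below 0.004 m and height (world z) of sample_tray above 0.03 m and distance between ball_center and pocket below 0.012 m and contact force between the fingers and sample_tray above 0.5 N), for 0.2 s.
At the end, for the whole second after the job is handed in: Fingers hold the sample tray still, within 7 degrees of level, underside 70 to 140 mm above the counter, pocket within 40 mm horizontally of the steel tray's centre, ball within 12 mm of the pocket point, gauge slide within 4 mm of up, neither gauge nor other objects touching the tray (horizontal distance between pocket and steel_tray below 0.04 m and height (world z) of sample_tray between 0.07 and 0.14 m and angle between sample_tray's own z axis and vertical below 0.12 rad and distance between ball_center and pocket below 0.012 m and linear speed of sample_tray below 0.02 m/s and angular speed of sample_tray below 0.15 rad/s and contact force between the fingers and sample_tray above 0.5 N and value of joint gauge_slide below 0.004 m and contact force between sample_tray and gauge_stand below 0.1 N and contact force between sample_tray and steel_tray below 0.1 N and contact force between sample_tray and timer below 0.1 N and contact force between sample_tray and beaker below 0.1 N and contact force between sample_tray and dropper below 0.1 N); the arm keeps its last pose, push and grip.
It fails at once if the ball leaves its pocket (distance between ball_center and pocket above 0.016 m).
It fails at once if the steel tray is moved more than 25 mm (distance of steel_tray from where it was at the start of the episode above 0.025 m).
It fails at once if the timer is moved more than 25 mm (distance of timer from where it was at the start of the episode above 0.025 m).
It fails at once if the small beaker is moved more than 25 mm (distance of beaker from where it was at the start of the episode above 0.025 m).
It fails at once if the dropper bottle is moved more than 25 mm (distance of dropper from where it was at the start of the episode above 0.025 m).
It also fails if it takes over 72 s, if anything falls off the work surface, if the arm or the gripper's body presses on something with over 40 N, if the wrist force passes 120 N, or if a joint passes its speed limit or range.

ROBOT

A 6-joint arm with a two-finger parallel gripper is mounted at the origin on a cart in front of the work surface, level with it; the furniture and walls round the work are solid. World frame = base frame: x ahead of the robot, y to its left, z up, the work surface at z = 0. Lengths are in m, angles in degrees, forces in N, time in s.
With the tool pointing down it reaches from about 0.35 to 0.975 m from the base axis. Payload 7.1 kg.
Tool frame: the origin (TCP) lies midway between the tips of the shut fingers; the grasp point (between the pads) lies env.grip_point_offset behind it (env.grip_point_offset is the distance from the TCP to the grasp point, in m); z points along the fingers, y is the line along which they close (so a half turn about z gives the same grasp; the last joint's range is limited). The gripper opens to 88 mm and grips with 3 to 60 N. Pads are 20 mm wide; open, the fingers measure 115 mm over their backs; the gripper's body (75 mm by 178 mm) begins 61 mm behind the grasp point.
Start: joints at [76.089, 24.242, 93.386, -0, 62.372, -1.089], TCP at [0.139, 0.609, 0.189] pointing down, gripper open.
Joint ranges: [-172.04, 172.04], [-51.8, 120.97], [4.93, 147.93], [-75.15, 255.16], [6.16, 154.13], [-145.62, 145.62]. Speed limits (degrees/s): [136.94, 136.94, 172.46, 180, 180, 180].

INTERFACE

Orientations are given as [roll, pitch, yaw] about the fixed x, y, z axes, in that order (R = Rz(yaw) Ry(pitch) Rx(roll)).
In Python, from workcell import telemetry, capture, ticket, env gives the robot as it stands. The module is installed in compiled form; this text tells all that it offers.
- The arm moves only by the tool send_rows, never from a script. Its argument "targets" is a list of rows, each a list of 7 numbers: the opening, from 0 (shut) to 1 (fully open), then the shift along the tool's x, y, z in units of 25 mm (1.0 is 25 mm), then the turn, a rotation vector about the tool's x, y, z in units of 5 degrees (1.0 is 5 degrees). In form: [[jaw, dx, dy, dz, rx, ry, rz], ...]. A call has 1 to 20 rows; each row shifts and turns the commanded pose from where the row before left it, along the tool's axes as they then stand; what a row does not reach is not made up. A row lasts 1/12 s, in which the tool goes at most 41.7 mm and 7.16 degrees, less where a joint would pass 70% of its speed; a pose out of reach is approached as far as the arm can. A call is refused whole if a number of a shift passes 1 or a number of a turn 1, either way. A call with a gripper value outside its range is refused whole. The fingers move at their own pace and stop on an object; "newtons" is the grip in N (left out, the last holds). Time passes only in rows, so rows that do not move let the fingers close. It gives the time, the measured TCP pose, the force, the opening and the grip force at its end, in the units of the state.
- telemetry.state(): the state, without advancing time (a new reading comes with each control period).
- capture(name): name is "side" or "top" or "wrist"; returns a dict with "image" (420x560x3 uint8, red, green, blue), "intrinsics" (3x3 intrinsics, pixels), "view" (4x4, takes a point from world to camera coordinates); the wrist camera has in their place "hand_eye" (4x4, takes a point from camera to tool coordinates, whose origin is the TCP and whose axes are the flange's). Camera axes: x right, y down, z forward; pixel columns grow to the right and rows downward; lengths in m; the calibration is good to about 2 mm. A picture is of the moment at which its call begins: read the wrist's pose just before it. There is no depth.
- ticket.job_done(): hands the job in; it is judged then, once.
The state is a dict: "clock": time; "joint_pos": joint angles; "joint_velocities": joint speeds; "effort": joint torques, N m; "tool_pos": TCP position; "tcp_rot": TCP orientation; "force": force on the tool from outside, world axes, zero at the start; "ft_torque": the same for the moment, N m; "grip_width": opening from 0.0 (shut) to 1.0 (fully open); "grip_force": force on a finger pad.
Only numpy, scipy, OpenCV 4.12 (cv2) and the standard library are available. Lean on these libraries where they do the work, as an engineer would, in place of code of your own. Each camera call takes 0.05 s, during which the arm holds its last target. There are 200 camera calls.

## Working session

There is one attempt and no reset: what is moved stays moved. The work goes in short steps, Python scripts to look and compute and a tool call to move; the robot and the scene stay as the last step left them, time stands still between calls to the robot, and variables do not carry over. Pictures are saved under pics/ and viewed, at most 10 in all, crops included, and the job is handed in when it is done.

Besides the shell and the picture viewer there is one more tool, called after "Emit:" as name(argument=value, ...), one argument or row to a line, values as JSON. send_rows: Moves the arm, as the interface text tells. Its arguments: {"type":"object","properties":{"targets":{"type":"array","items":{"type":"array","items":{"type":"number"}}},"newtons":{"type":"number"}},"required":["targets"]}

```bash
mkdir -p pics; cat > h.py <<'E'
import numpy as np, cv2
from workcell import telemetry, capture, ticket, env
from scipy.spatial.transform import Rotation as R
def ray(c,uv,z):
    K,V=np.array(c["intrinsics"]),np.array(c["view"])
    d=V[:3,:3].T@np.linalg.inv(K)@np.array([uv[0],uv[1],1.]); o=-V[:3,:3].T@V[:3,3]
    return o+d*(z-o[2])/d[2]
def proj(c,p):
    K,V=np.array(c["intrinsics"]),np.array(c["view"])
    q=K@(V[:3,:3]@np.array(p)+V[:3,3]); return q[:2]/q[2]
def save(c,n): cv2.imwrite("pics/"+n,cv2.cvtColor(c["image"],cv2.COLOR_RGB2BGR))
E
python3 - <<'E'
from h import *
import pickle
s=telemetry.state(); print(s, env.grip_point_offset)
for n in("top","side"):
    c=capture(n); save(c,n+"0.png"); pickle.dump({k:np.array(v) for k,v in c.items() if k in("image","intrinsics","view")},open(n+".pkl","wb"))
    V=np.array(c["view"]); print(n,-V[:3,:3].T@V[:3,3],V[2,:3])
E
```

```text
{'clock': 0.0, 'joint_pos': array([ 7.60876217e+01,  2.42828918e+01,  9.34307806e+01, -1.18303481e-03,
        6.23717157e+01, -1.08802755e+00]), 'joint_velocities': array([-0.05634925, -0.03454672, -0.04330889,  0.01771014,  0.10270209,
       -0.020117  ]), 'effort': array([ 2.68657655e-03, -5.44621933e+01, -2.73672438e+01,  6.45177579e-02,
        2.25193135e-02, -1.16767469e-04]), 'tool_pos': array([0.13855835, 0.60883703, 0.18852298]), 'tcp_rot': array([-1.79914607e+02, -5.74261109e-04,  1.67176198e+02]), 'force': array([ 0.09747115, -0.27005396,  0.01176308]), 'ft_torque': array([-0.02018013, -0.00223646, -0.00607932]), 'grip_force': 0.0, 'grip_width': 1.0044284195103472} 0.0187
top [0.37486699 0.01405518 1.00415755] [ 0.18005586  0.00351982 -0.98365009]
side [0.55737658 0.7700643  0.73971223] [-0.01676027 -0.77210235 -0.63527715]
```

View pics/top0.png

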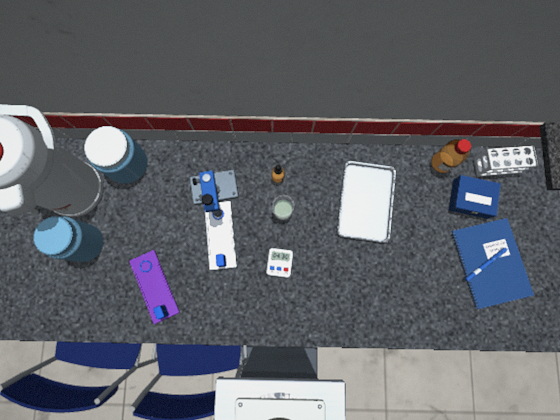

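View pics/side0.png

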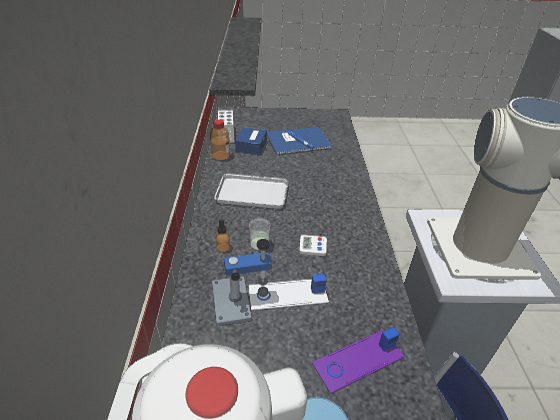

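The top view shows the white tray with its blue post at about (220,260). The knob is near (217,214), the steel tray near (367,202) and the purple decoy near (154,287). In the side view the knob is at (263,245) and the post at (319,284). I'll zoom in on both for exact pixels.

```bash
python3 - <<'E'
from h import *
import pickle
t=pickle.load(open("top.pkl","rb")); s=pickle.load(open("side.pkl","rb"))
a=cv2.resize(t["image"][160:280,180:260],None,fx=5,fy=5,interpolation=cv2.INTER_CUBIC)
b=cv2.resize(s["image"][220:340,210:340],None,fx=3,fy=3,interpolation=cv2.INTER_CUBIC)
b=cv2.copyMakeBorder(b,0,600-b.shape[0],0,0,cv2.BORDER_CONSTANT)
m=np.hstack([a,b]); save({"image":m},"crop.png"); print(m.shape)
for n,c in(("top",t),("side",s)):
    hsv=cv2.cvtColor(c["image"],cv2.COLOR_RGB2HSV)
    for nm,lo,hi in(("blue",(100,150,60),(125,255,255)),("white",(0,0,200),(180,40,255)),("black",(0,0,0),(180,255,28))):
        k,l,st,ce=cv2.connectedComponentsWithStats(cv2.inRange(hsv,lo,hi))
        for i in range(1,k):
            if 25<st[i,4]<6000 and 150<ce[i,0]<420 and 140<ce[i,1]<320:
                cn=max(cv2.findContours((l==i).astype('uint8'),0,2)[0],key=cv2.contourArea)
                print(n,nm,st[i],ce[i].round(1),[round(float(v),1) for x in cv2.minAreaRect(cn) for v in np.ravel(x)])
for nm,uv,z in(("knob",(217,214),.172),("post",(221,259),.051),("steel",(367,202),.0),("timer",(280,262),.015),("beaker",(284,208),.06),("dropper",(278,170),.09)):
    print(nm,ray(t,uv,z).round(3))
E
```

```text
(600, 790, 3)
top blue [199 171  20  40 403] [209.3 190.7] [208.6, 190.6, 39.6, 14.5, 81.6]
top blue [216 255  10  12  90] [220.1 260.2] [220.4, 260.2, 11.5, 8.1, 81.9]
top blue [153 305  15  14 127] [159.9 311.9] [160.4, 311.7, 12.3, 12.1, 68.2]
top white [348 161  42   7  65] [368.6 163.9] [368.6, 163.9, 41.3, 1.6, 7.5]
top white [ 339  165   53   76 3329] [365.1 202.6] [365.1, 202.5, 48.5, 71.4, 6.7]
top white [203 175   7   6  34] [206.  177.4] [206.0, 177.5, 5.0, 6.0, 90.0]
top white [ 205  201   32   68 1243] [221.2 238. ] [219.8, 234.7, 65.9, 26.7, 84.8]
top white [267 248  26  29 431] [279.5 263.3] [279.5, 262.1, 23.4, 26.4, 7.1]
side blue [237 255  14  11  37] [241.8 258.3] [244.0, 259.9, 9.2, 13.1, 82.9]
side blue [224 258   7  10  36] [226.5 262.6] [227.1, 262.5, 9.5, 5.1, 81.9]
side blue [312 274  14   8  81] [318.7 277.6] [318.6, 277.6, 6.4, 12.7, 83.7]
side white [ 218  179   69   26 1382] [252.6 191.3] [252.1, 191.1, 66.6, 22.2, 5.2]
side white [300 235  27  18 272] [313.6 244.2] [312.7, 243.8, 26.1, 16.2, 4.8]
side white [229 258   8   6  31] [232.5 260.1] [232.5, 260.5, 5.0, 7.0, 90.0]
side white [ 251  280   78   30 1077] [293.1 294. ] [288.4, 293.2, 24.3, 77.3, 84.4]
side white [249 285  13   9  87] [253.6 288.6] [255.0, 289.0, 8.0, 12.0, 90.0]
knob [0.531 0.148 0.172]
post [0.441 0.151 0.051]
steel [ 0.604 -0.225  0.   ]
timer [0.439 0.005 0.015]
beaker [ 0.571 -0.002  0.06 ]
dropper [0.66  0.015 0.09 ]
```

View pics/crop.png

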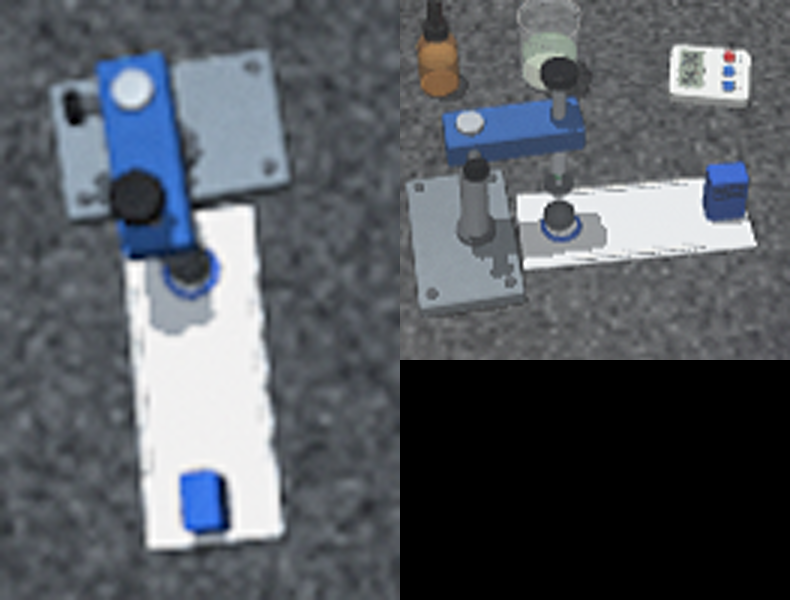

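Zoomed in, the knob top is at about top (207.3,198) and side (262.9,242.5). The post top is at about top (220,259.5) and side (318.5,277.5). The ball sits inside the blue ring, at top (218,213) and side (263,292).

```bash
cat > m.py <<'E'
from h import *
import pickle
t=pickle.load(open("top.pkl","rb")); s=pickle.load(open("side.pkl","rb"))
def tri(a,b):
    P=[np.array(c["intrinsics"])@np.array(c["view"])[:3] for c in(t,s)]
    X=cv2.triangulatePoints(P[0],P[1],np.array(a,float),np.array(b,float)).ravel(); X=X[:3]/X[3]
    return X.round(4),(proj(t,X)-a).round(1),(proj(s,X)-b).round(1)
E
python3 - <<'E'
from m import *
for n,a,b,z in(("knob",(207.3,198),(262.9,242.3),.172),("post",(219.7,259.5),(318.5,277.3),.051),("ball",(217.8,213),(263,291.5),.018)):
    print(n,tri(a,b),ray(t,a,z).round(4),ray(s,b,z).round(4))
print("steel top",ray(t,(366.7,201.5),.009),ray(s,(252.3,191.1),.009))
# tray edges at z=.009 bottom-left/right corners
for uv in((209.3,269.3),(236.3,267),(231,201),(205,211)): print(ray(t,uv,.008).round(4))
h=cv2.cvtColor(t["image"],cv2.COLOR_RGB2HSV)
for uv in((339,240),(343,163),(396,166),(389,243)): print("st",ray(t,uv,.018).round(3))
# base corners top z=.014
for x,y in((50,85),(270,50),(290,185),(70,220)): print("base",ray(t,((x+.5)/5+179.5,(y+.5)/5+159.5),.014).round(4))
E
```

```text
knob (array([0.5667, 0.1716, 0.1686]), array([-0.1,  0.3]), array([-0.3, -0.1])) [0.5667 0.1708 0.172 ] [0.566  0.1753 0.172 ]
post (array([0.4404, 0.1551, 0.0466]), array([ 0.1, -0.3]), array([0.3, 0.1])) [0.4393 0.1546 0.051 ] [0.4419 0.1589 0.051 ]
ball (array([0.5644, 0.1707, 0.014 ]), array([ 0.1, -0.4]), array([0.4, 0.1])) [0.5626 0.1702 0.018 ] [0.5652 0.1737 0.018 ]
steel top [ 0.60372762 -0.22196493  0.009     ] [ 0.60428854 -0.21642844  0.009     ]
[0.4166 0.1865 0.008 ]
[0.4239 0.1173 0.008 ]
[0.5977 0.1383 0.008 ]
[0.5691 0.2059 0.008 ]
st [ 0.498 -0.146  0.018]
st [ 0.706 -0.159  0.018]
st [ 0.701 -0.3    0.018]
st [ 0.493 -0.275  0.018]
base [0.6607 0.251  0.014 ]
base [0.6827 0.1343 0.014 ]
base [0.6086 0.1206 0.014 ]
base [0.5872 0.2359 0.014 ]
```

Measured positions agree with the sizes given:
- Knob: (0.5665, 0.1725)
- Tray yaw: about 7°
- Post: (0.440, 0.156)
- Steel tray centre: (0.602, -0.219)

Next I close the fingers and move in.

Emit:
send_rows(
  targets=[
    [0,0,0,-0.4,0,0,-1],
    [0,0,0,-0.4,0,0,-1],
    [0,0,0,-0.4,0,0,-1],
    [0,0,0,-0.4,0,0,-1],
    [0,-0.44,-1,0,0,0,0],
    [0,-0.44,-1,0,0,0,0],
    [0,-0.44,-1,0,0,0,0],
    [0,-0.44,-1,0,0,0,0],
    [0,-0.44,-1,0,0,0,0],
    [0,-0.44,-1,0,0,0,0],
    [0,-0.44,-1,0,0,0,0],
    [0,-0.44,-1,0,0,0,0],
    [0,-0.44,-1,0,0,0,0],
    [0,-0.44,-1,0,0,0,0],
    [0,-0.44,-1,0,0,0,0],
    [0,-0.44,-1,0,0,0,0],
    [0,-0.44,-1,0,0,0,0],
    [0,-0.44,-1,0,0,0,0],
    [0,-0.44,-1,0,0,0,0],
    [0,-0.44,-1,0,0,0,0],
  ],
)

```text
clock: 1.77
tool_pos: [0.3635, 0.2332, 0.2291]
tcp_rot: [-180.0, -0.0, -172.8]
force: [0.3, 0.5, 0.7]
grip_width: 0.005
grip_force: 0.0
```

Emit:
send_rows(
  targets=[
    [0,-0.915,-0.572,0,0,0,0],
    [0,-0.915,-0.572,0,0,0,0],
    [0,-0.915,-0.572,0,0,0,0],
    [0,-0.915,-0.572,0,0,0,0],
    [0,-0.915,-0.572,0,0,0,0],
    [0,-0.915,-0.572,0,0,0,0],
    [0,0,0,0,0,0,0],
    [0,0,0,0,0,0,0],
  ],
)

```text
clock: 2.43
tool_pos: [0.5105, 0.1659, 0.2287]
tcp_rot: [-180.0, -0.1, -172.9]
force: [-0.3, -0.8, -0.2]
grip_width: 0.004
grip_force: 0.0
```

```bash
cat >> h.py <<'E'
def wcap():
    s=telemetry.state(); c=capture("wrist")
    T=np.eye(4); T[:3,:3]=R.from_euler("xyz",s["tcp_rot"],degrees=True).as_matrix(); T[:3,3]=s["tool_pos"]
    return dict(image=c["image"],intrinsics=np.array(c["intrinsics"]),view=np.linalg.inv(T@np.array(c["hand_eye"])))
E
python3 - <<'E'
from h import *
import pickle
c=wcap(); save(c,"w1.png"); pickle.dump(c,open("w1.pkl","wb"))
print("knob pred",proj(c,[.5665,.1725,.172]),"post",proj(c,[.4405,.1565,.051]),"tcp",telemetry.state()["tool_pos"])
E
```

```text
knob pred [281.30782552 268.94701688] post [281.14123813 124.94623102] tcp [0.50952247 0.16625855 0.22864419]
```

View pics/w1.png

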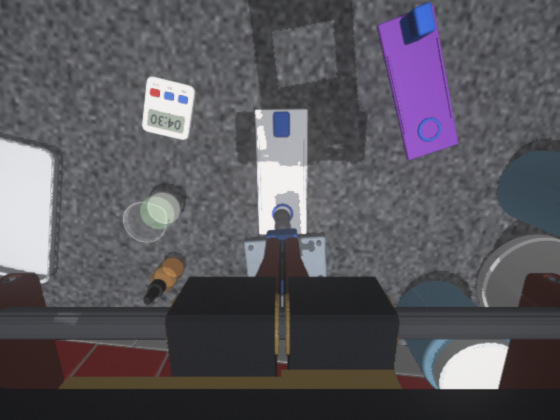

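The wrist view puts the post at (282,124), where it was predicted to be. The ball is at (283,214), and the fingers hide the knob behind them. Next I move above the knob and lower to near contact.

Emit:
send_rows(
  targets=[
    [0,-0.765,0,0,0,0,0],
    [0,-0.765,0,0,0,0,0],
    [0,-0.765,0,0,0,0,0],
    [0,0,0,0.5,0,0,0],
    [0,0,0,0.5,0,0,0],
    [0,0,0,0.5,0,0,0],
    [0,0,0,0.5,0,0,0],
    [0,0,0,0,0,0,0],
    [0,0,0,0,0,0,0],
  ],
)

```text
clock: 3.23
tool_pos: [0.5656, 0.1735, 0.178]
tcp_rot: [-180.0, -0.2, -172.8]
force: [-1.1, 0.3, 0.6]
grip_width: 0.004
grip_force: 0.0
```

```bash
python3 - <<'E'
from h import *
s=telemetry.state(); print(s["tool_pos"],s["force"])
a=capture("side");b=capture("top"); A=cv2.resize(a["image"][210:310,220:320],None,fx=4,fy=4,interpolation=cv2.INTER_CUBIC);B=cv2.resize(b["image"][160:260,165:255],None,fx=4,fy=4,interpolation=cv2.INTER_CUBIC)
save({"image":np.hstack([A,B])},"p1.png")
E
```

```text
[0.56558561 0.17350406 0.17800748] [-1.06597952  0.27092994  0.58354662]
```

View pics/p1.png

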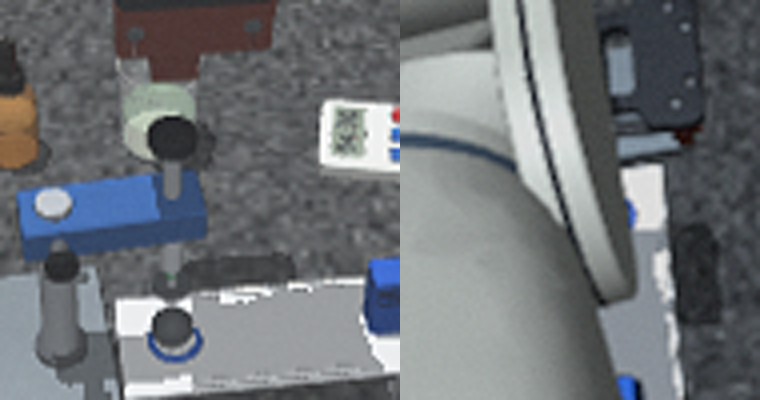

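```bash
python3 - <<'E'
from m import *
T=np.array([.5656,.1735,.178])
print("tcp side",proj(s,T), "top",proj(t,T),"knob",proj(s,[.5665,.1725,.172]))
for d in(.01,.02,.03): print(d,proj(s,T+[0,0,d]),proj(s,T-[0,d,0]))
# side extents of knob: z 172 / foot 52
print(proj(s,[.5665,.1725,.052]),proj(s,[.5665,.1725,.158]))
E
```

```text
tcp side [263.13434803 239.48732098] top [205.59053449 197.83372652] knob [262.68280429 241.31692837]
0.01 [263.15586188 235.80974334] [263.22256258 236.08458237]
0.02 [263.17771546 232.07409319] [263.30914134 232.74494179]
0.03 [263.19991688 228.27898405] [263.3941294  229.46666029]
[262.48801857 281.01001841] [262.65823729 246.32314773]
```

The brown finger part ends about 26 mm above the TCP in this view, so the tips are unclear against the beaker behind. I'll find contact by force instead.

Emit:
send_rows(
  targets=[
    [0,0.03,-0.04,0.1,0,0,0],
    [0,0,0,0.1,0,0,0],
    [0,0,0,0.1,0,0,0],
    [0,0,0,0.1,0,0,0],
    [0,0,0,0,0,0,0],
    [0,0,0,0,0,0,0],
  ],
)

```text
clock: 3.83
tool_pos: [0.5664, 0.1726, 0.1691]
tcp_rot: [-180.0, -0.0, -172.8]
force: [0.0, 0.1, 0.2]
grip_width: 0.008
grip_force: 0.0
```

```bash
python3 - <<'E'
from h import *
s=telemetry.state(); print(s["tool_pos"],s["force"])
c=wcap(); a=capture("side"); print("tcp in wrist",proj(c,s["tool_pos"]))
A=cv2.resize(a["image"][190:310,200:330],None,fx=5,fy=5,interpolation=cv2.INTER_CUBIC)
save({"image":A},"p2.png")
E
```

```text
[0.56637013 0.17260253 0.16909188] [0.02283116 0.10506983 0.22882548]
tcp in wrist [281.57328573 233.77730198]
```

View pics/p2.png

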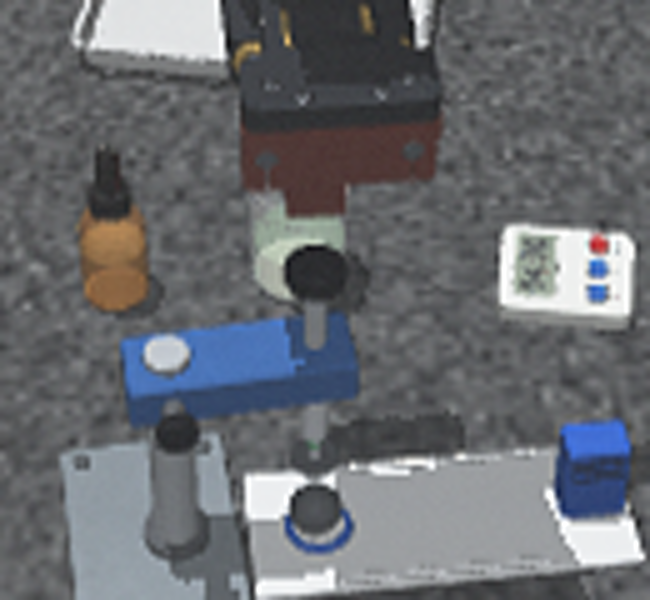

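```bash
python3 - <<'E'
from h import *
s=telemetry.state(); c=capture("wrist"); H=np.linalg.inv(np.array(c["hand_eye"])); K=np.array(c["intrinsics"]); print("cam in tool",np.array(c["hand_eye"])[:3].round(3).tolist())
def p(q): v=K@(H@np.r_[q,1])[:3]; return (v[:2]/v[2]).round(1)
for z in(0,-.0187,-.026,-.04,-.06):
  print(z,p([0,0,z]),"pad edges x±10",p([.01,0,z]),p([-.01,0,z]),p([.01,.012,z]))
save({"image":cv2.resize(c["image"][180:320,180:380],None,fx=4,fy=4,interpolation=cv2.INTER_CUBIC)},"p3.png")
E
```

```text
cam in tool [[0.0, -0.961, -0.276, 0.075], [1.0, 0.0, -0.0, 0.0], [0.0, -0.276, 0.961, -0.196]]
0 [281.6 233.8] pad edges x±10 [281.6 220.1] [281.6 247.1] [299.1 220.1]
-0.0187 [281.5 244.4] pad edges x±10 [281.5 229.6] [281.5 258.8] [300.8 229.6]
-0.026 [281.5 249.1] pad edges x±10 [281.5 233.8] [281.5 264. ] [301.5 233.8]
-0.04 [281.5 259.2] pad edges x±10 [281.5 242.8] [281.5 275.1] [303.1 242.8]
-0.06 [281.5 276.8] pad edges x±10 [281.4 258.6] [281.5 294.3] [305.8 258.6]
```

View pics/p3.png

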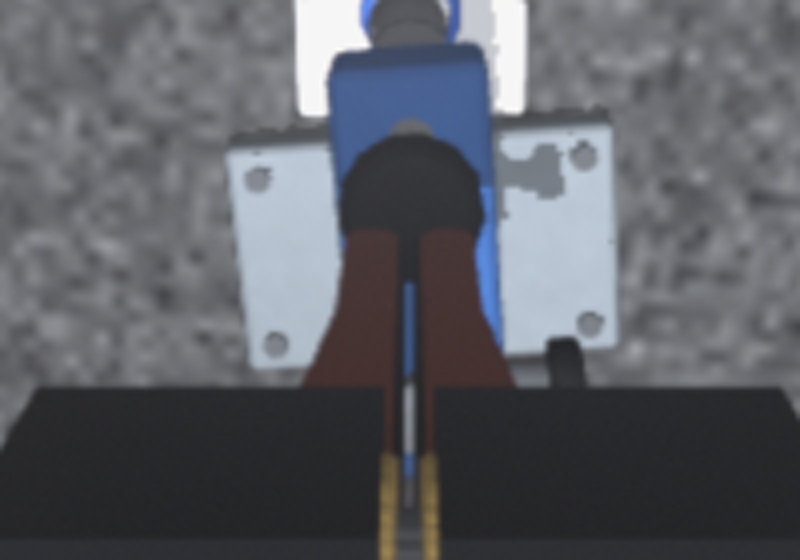

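The wrist view shows the knob centred under the fingers, its front edge at about (283,214) as expected. The visible tips are at about row 237, roughly 28 mm above the nominal TCP, which agrees with the side view. Contact is therefore likely near TCP z = 0.145, and I'll feel for it.

Emit:
send_rows(
  targets=[
    [0,0,0,0.1,0,0,0],
    [0,0,0,0.1,0,0,0],
    [0,0,0,0.1,0,0,0],
    [0,0,0,0.1,0,0,0],
    [0,0,0,0.1,0,0,0],
    [0,0,0,0.1,0,0,0],
    [0,0,0,0,0,0,0],
    [0,0,0,0,0,0,0],
  ],
)

```text
clock: 4.65
tool_pos: [0.5664, 0.1726, 0.1541]
tcp_rot: [-180.0, -0.0, -172.8]
force: [0.2, -0.2, -0.8]
grip_width: 0.003
grip_force: 0.0
```

Emit:
send_rows(
  targets=[
    [0,0,0,0.1,0,0,0],
    [0,0,0,0.1,0,0,0],
    [0,0,0,0.1,0,0,0],
    [0,0,0,0,0,0,0],
    [0,0,0,0,0,0,0],
  ],
)

```text
clock: 5.07
tool_pos: [0.5663, 0.1726, 0.1465]
tcp_rot: [-180.0, -0.0, -172.8]
force: [-0.1, 0.1, 0.3]
grip_width: 0.007
grip_force: 0.0
```

Emit:
send_rows(
  targets=[
    [0,0,0,0.1,0,0,0],
    [0,0,0,0.1,0,0,0],
    [0,0,0,0,0,0,0],
    [0,0,0,0,0,0,0],
  ],
)

```text
clock: 5.4
tool_pos: [0.5663, 0.1726, 0.1416]
tcp_rot: [-180.0, -0.0, -172.8]
force: [0.6, -0.1, 0.5]
grip_width: 0.001
grip_force: 0.0
```

```bash
python3 - <<'E'
from h import *
s=telemetry.state(); print(s["tool_pos"],s["force"])
a=capture("side")
A=cv2.resize(a["image"][200:300,210:340],None,fx=5,fy=5,interpolation=cv2.INTER_CUBIC)
save({"image":A},"p4.png")
E
```

```text
[0.56632877 0.17259277 0.14155674] [ 0.61257043 -0.10215711  0.52379217]
```

View pics/p4.png

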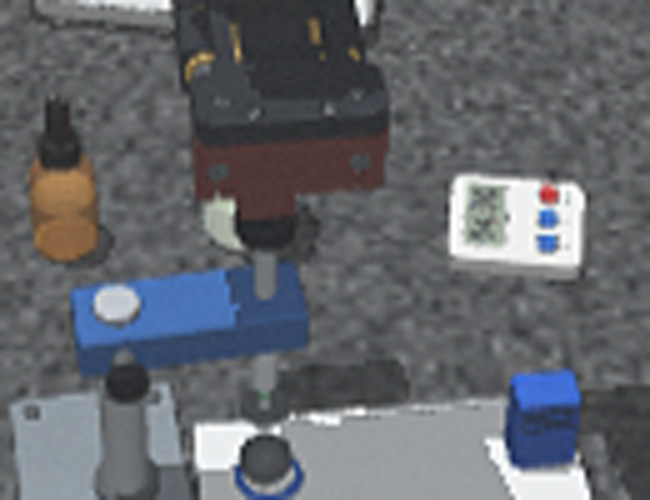

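The tips now overlap the knob top at crop (265,220), so contact is very close.

Emit:
send_rows(
  targets=[
    [0,0,0,0.1,0,0,0],
    [0,0,0,0,0,0,0],
    [0,0,0,0,0,0,0],
  ],
)

```text
clock: 5.7
tool_pos: [0.5664, 0.1726, 0.1392]
tcp_rot: [-180.0, -0.0, -172.8]
force: [-0.7, 0.0, 0.7]
grip_width: 0.006
grip_force: 0.0
```

Emit:
send_rows(
  targets=[
    [0,0,0,0.1,0,0,0],
    [0,0,0,0,0,0,0],
    [0,0,0,0,0,0,0],
  ],
)

```text
clock: 5.95
tool_pos: [0.5666, 0.1726, 0.1367]
tcp_rot: [180.0, 0.0, -172.8]
force: [-0.0, 0.4, 0.5]
grip_width: 0.008
grip_force: 0.5
```

Emit:
send_rows(
  targets=[
    [0,0,0,0.1,0,0,0],
    [0,0,0,0,0,0,0],
    [0,0,0,0,0,0,0],
  ],
)

```text
clock: 6.2
tool_pos: [0.5665, 0.1727, 0.1342]
tcp_rot: [180.0, 0.0, -172.8]
force: [-0.2, 0.2, 1.8]
grip_width: 0.005
grip_force: 0.6
```

Emit:
send_rows(
  targets=[
    [0,0,0,0.1,0,0,0],
    [0,0,0,0.1,0,0,0],
    [0,0,0,0,0,0,0],
    [0,0,0,0,0,0,0],
  ],
)

```text
clock: 6.53
tool_pos: [0.5665, 0.1726, 0.1291]
tcp_rot: [-180.0, -0.0, -172.8]
force: [0.4, -0.1, 1.2]
grip_width: 0.005
grip_force: 0.8
```

Emit:
send_rows(
  targets=[
    [0,0,0,0.1,0,0,0],
    [0,0,0,0.1,0,0,0],
    [0,0,0,0.1,0,0,0],
    [0,0,0,0.1,0,0,0],
    [0,0,0,0,0,0,0],
    [0,0,0,0,0,0,0],
  ],
)

```text
clock: 7.03
tool_pos: [0.5665, 0.1726, 0.1191]
tcp_rot: [-180.0, -0.0, -172.8]
force: [-0.4, 0.0, 1.4]
grip_width: 0.006
grip_force: 1.1
```

```bash
python3 - <<'E'
from h import *
s=telemetry.state(); print(s["tool_pos"],s["force"])
a=capture("side")
A=cv2.resize(a["image"][220:320,220:310],None,fx=6,fy=6,interpolation=cv2.INTER_CUBIC)
save({"image":A},"p5.png")
E
```

```text
[0.56652247 0.17263096 0.11913988] [-0.44675332  0.04866949  1.41811614]
```

View pics/p5.png

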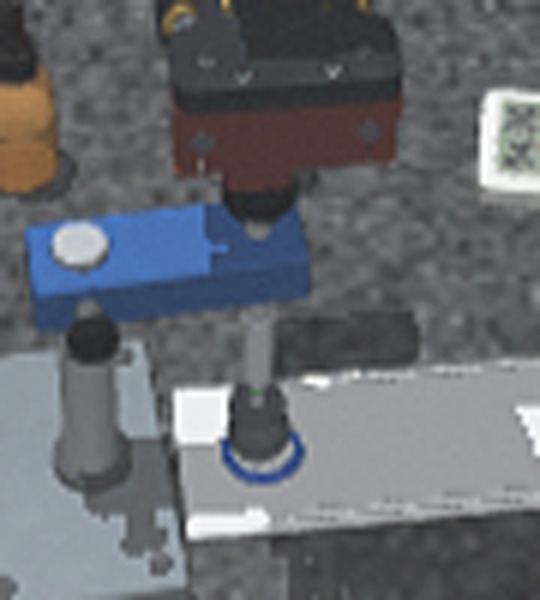

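The slide is moving: the knob is down near the arm at crop (260,205), and the foot is just above or on the ball at about (258,410). I'll average the force readings to spot ball contact.

```bash
cat > f.py <<'E'
from h import *
z=[];f=[]
for i in range(8):
    c=capture("side"); s=telemetry.state(); z.append(s["tool_pos"][2]); f.append(s["force"])
print(s["clock"],np.mean(z).round(4),np.mean(f,0).round(2),s["grip_force"])
# green ring pixels near foot stem
im=c["image"][270:300,252:275].astype(int); g=im[...,1]-np.maximum(im[...,0],im[...,2]); print("green",(g>12).sum(),g.max(),np.argwhere(g>12).mean(0)+[270,252] if (g>12).any() else "")
E
python3 f.py
```

```text
7.4833 0.1194 [ 0.15 -0.07  2.22] 1.1716023602639325
green 3 22 [284.66666667 262.66666667]
```

Emit:
send_rows(
  targets=[
    [0,0,0,0.1,0,0,0],
    [0,0,0,0,0,0,0],
  ],
)

```text
clock: 7.65
tool_pos: [0.5665, 0.1726, 0.1165]
tcp_rot: [180.0, 0.0, -172.8]
force: [-0.1, -0.3, 3.0]
grip_width: 0.009
grip_force: 1.6
```

```bash
python3 f.py
```

```text
8.05 0.1168 [-0.08  0.2   2.83] 1.403512134095024
green 1 19 [285. 263.]
```

Emit:
send_rows(
  targets=[
    [0,0,0,0.1,0,0,0],
    [0,0,0,0,0,0,0],
  ],
)

```text
clock: 8.22
tool_pos: [0.5666, 0.1727, 0.1141]
tcp_rot: [180.0, 0.0, -172.8]
force: [-0.2, 0.1, 5.0]
grip_width: 0.008
grip_force: 2.2
```

```bash
python3 f.py
```

```text
8.6167 0.1143 [-0.18  0.1   4.16] 2.2399417246469966
green 1 14 [286. 263.]
```

The force kink puts ball contact at TCP z of about 0.1178, so the foot is now pushed in about 3.5 mm. I'll go 1.5 mm further and hold.

Emit:
send_rows(
  targets=[
    [0,0,0,0.06,0,0,0],
    [0,0,0,0,0,0,0],
    [0,0,0,0,0,0,0],
    [0,0,0,0,0,0,0],
    [0,0,0,0,0,0,0],
    [0,0,0,0,0,0,0],
    [0,0,0,0,0,0,0],
    [0,0,0,0,0,0,0],
    [0,0,0,0,0,0,0],
    [0,0,0,0,0,0,0],
    [0,0,0,0,0,0,0],
    [0,0,0,0,0,0,0],
    [0,0,0,0,0,0,0],
  ],
)

```text
clock: 9.7
tool_pos: [0.5666, 0.1727, 0.1129]
tcp_rot: [180.0, 0.0, -172.8]
force: [-0.1, -0.1, 5.2]
grip_width: 0.006
grip_force: 2.5
```

```bash
python3 f.py
```

```text
10.1 0.1129 [-0.4  -0.29  5.23] 2.507448393253071
green 0 2
```

The green ring has gone and the force is about 6 N once the bias is removed, so the gauge check is done. I'll lift off, move above the post and open. The real tips are about 32 mm behind the nominal TCP, which I'll allow for in the grasp.

Emit:
send_rows(
  targets=[
    [0,0,0,-0.15,0,0,0],
    [0,0,0,-0.2,0,0,0],
    [0,0,0,-0.2,0,0,0],
    [0,0,0,-0.2,0,0,0],
    [0,0,0,-0.25,0,0,0],
    [0,0,0,-0.3,0,0,0],
    [0,0,0,-0.3,0,0,0],
    [0,0,0,-0.5,0,0,0],
    [0,0,0,-0.5,0,0,0],
    [0,0.4,0,-0.2,0,0,0],
    [0,0.8,0,0,0,0,0],
    [0,1,0,0,0,0,0],
    [0.7,1,0,0,0,0,0],
    [0.7,1,0,0,0,0,0],
    [0.7,0.5,0,0,0,0,0],
    [0.7,0.25,0,0,0,0,0],
    [0.7,0,0,0,0,0,0],
    [0.7,0,0,0,0,0,0],
    [0.7,0,0,0,0,0,0],
    [0.7,0,0,0,0,0,0],
  ],
)

```text
clock: 11.77
tool_pos: [0.4448, 0.1574, 0.1829]
tcp_rot: [180.0, 0.0, -172.8]
force: [0.3, -0.3, 0.2]
grip_width: 0.576
grip_force: 0.0
```

```bash
cat > w.py <<'E'
from h import *
import sys
s=telemetry.state(); c=wcap(); print(s["tool_pos"],s["force"].round(1))
R_=R.from_euler("xyz",s["tcp_rot"],degrees=True).as_matrix()
hsv=cv2.cvtColor(c["image"],cv2.COLOR_RGB2HSV)
k,l,st,ce=cv2.connectedComponentsWithStats(cv2.inRange(hsv,(100,130,40),(125,255,255)))
for i in range(1,k):
    if st[i,4]>80:
        cn=max(cv2.findContours((l==i).astype('uint8'),0,2)[0],key=cv2.contourArea)
        r=cv2.minAreaRect(cn); p=ray(c,r[0],.051)
        print(st[i],np.round(r[0],1),np.round(r[1],1),round(r[2],1),p.round(4),"tool mm",(R_.T@(p-s["tool_pos"])*1e3).round(1))
save(c,sys.argv[1])
E
python3 w.py w2.png
```

```text
[0.44482749 0.15737822 0.18286485] [ 0.3 -0.3  0.2]
[410  62  39  36 875] [429.2  80. ] [31.3 36.4] 77.5 [0.3125 0.2906 0.051 ] tool mm [114.7 148.7 131.8]
[427 173  25  24 195] [439.  184.5] [23. 24.] 90.0 [0.4158 0.329  0.051 ] tool mm [  7.5 173.9 131.9]
[274 183  16  15 223] [281.5 190. ] [14. 15.] 90.0 [0.4437 0.157  0.051 ] tool mm [  1.3  -0.2 131.9]
[267 339  10  14  99] [271.5 345.5] [13.  9.] 90.0 [0.6508 0.1699 0.051 ] tool mm [-205.9  -13.3  132. ]
[288 339  14  38 279] [295.3 357.5] [38.1 11.7] 82.9 [0.6658 0.2033 0.051 ] tool mm [-224.8   18.   132. ]
```

View pics/w2.png

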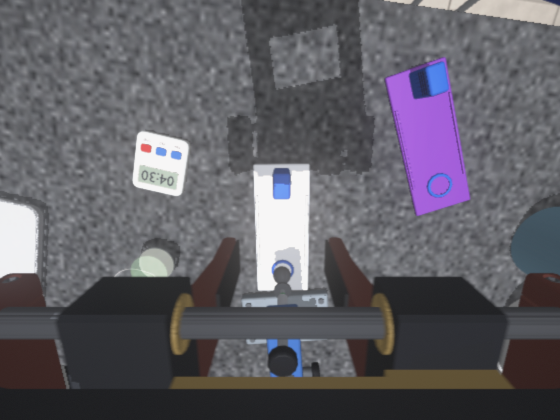

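The wrist view shows the post at about (282,184) between the open fingers, with the tray plate straight below. The knob is up at (282,360). Now I descend in stages, shifting 4 mm in x.

Emit:
send_rows(
  targets=[
    [0.7,0.16,0,0.8,0,0,0],
    [0.7,0,0,1,0,0,0],
    [0.7,0,0,1,0,0,0],
    [0.7,0,0,1,0,0,0],
    [0.7,0,0,1,0,0,0],
    [0.7,0,0,0.8,0,0,0],
    [0.7,0,0,0.4,0,0,0],
    [0.7,0,0,0.4,0,0,0],
    [0.7,0,0,0,0,0,0],
    [0.7,0,0,0,0,0,0],
  ],
)

```text
clock: 12.65
tool_pos: [0.44, 0.1567, 0.0229]
tcp_rot: [-180.0, -0.0, -172.8]
force: [0.2, -0.2, 0.1]
grip_width: 0.701
grip_force: 0.0
```

Emit:
send_rows(
  targets=[
    [0.7,0,0,0.2,0,0,0],
    [0.7,0,0,0.2,0,0,0],
    [0.7,0,0,0.2,0,0,0],
    [0.7,0,0,0.2,0,0,0],
    [0.7,0,0,0,0,0,0],
  ],
)

```text
clock: 13.07
tool_pos: [0.4392, 0.1565, 0.0021]
tcp_rot: [-180.0, -0.1, -172.8]
force: [-0.1, 0.0, -0.0]
grip_width: 0.703
grip_force: 0.0
```

Emit:
send_rows(
  targets=[
    [0.7,0,0,0.15,0,0,0],
    [0.7,0,0,0.15,0,0,0],
    [0.7,0,0,0.1,0,0,0],
    [0.7,0,0,0,0,0,0],
  ],
)

```text
clock: 13.4
tool_pos: [0.4394, 0.1565, -0.0078]
tcp_rot: [-180.0, -0.1, -172.8]
force: [0.2, -0.0, 0.2]
grip_width: 0.697
grip_force: 0.0
```

Emit:
send_rows(
  newtons=10,
  targets=[
    [0.5,0,0,0,0,0,0],
    [0.4,0,0,0,0,0,0],
    [0.3,0,0,0,0,0,0],
    [0.28,0,0,0,0,0,0],
    [0.26,0,0,0,0,0,0],
    [0.24,0,0,0,0,0,0],
    [0.22,0,0,0,0,0,0],
    [0.2,0,0,0,0,0,0],
    [0.15,0,0,0,0,0,0],
    [0.1,0,0,0,0,0,0],
    [0,0,0,0,0,0,0],
    [0,0,0,0,0,0,0],
  ],
)

```text
clock: 14.4
tool_pos: [0.4398, 0.1567, -0.0072]
tcp_rot: [-180.0, 0.0, -172.8]
force: [-0.0, 0.0, 1.7]
grip_width: 0.231
grip_force: 10.0
```

The grip is at 20.3 mm, which matches the post. I'll raise the grip force, lift 8 mm and check.

Emit:
send_rows(
  newtons=45,
  targets=[
    [0,0,0,0,0,0,0],
    [0,0,0,0,0,0,0],
    [0,0,0,0,0,0,0],
    [0,0,0,-0.04,0,0,0],
    [0,0,0,-0.08,0,0,0],
    [0,0,0,-0.08,0,0,0],
    [0,0,0,-0.08,0,0,0],
    [0,0,0,-0.04,0,0,0],
    [0,0,0,0,0,0,0],
    [0,0,0,0,0,0,0],
  ],
)

```text
clock: 15.23
tool_pos: [0.4398, 0.1567, 0.0009]
tcp_rot: [180.0, 0.0, -172.8]
force: [0.6, -0.2, -1.3]
grip_width: 0.225
grip_force: 45.0
```

```bash
python3 - <<'E'
from h import *
s=telemetry.state(); c=wcap(); a=capture("side"); print(s["tool_pos"],s["force"].round(2),s["ft_torque"].round(3),s["grip_force"],s["grip_width"])
for n,c_ in(("side",a),):
    hsv=cv2.cvtColor(c_["image"],cv2.COLOR_RGB2HSV); roi=np.zeros(hsv.shape[:2],'uint8'); roi[265:320,245:280]=1
    m=cv2.inRange(hsv,(100,130,40),(125,255,255))*roi; ys,xs=np.nonzero(m); print(n,len(xs),xs.min(),xs.max(),ys.min(),ys.max(),xs.mean(),ys.mean())
    for z in(0,.008,.012): print(z,proj(a,[.564,.1722,z+.009]))
    d=cv2.inRange(hsv,(0,0,0),(180,120,90))*roi; 
E
```

```text
[0.43978423 0.1566952  0.00087055] [ 0.56 -0.18 -1.31] [0.021 0.082 0.009] 44.99734103679657 0.22536778662491988
side 43 245 269 265 297 257.3255813953488 281.6046511627907
0 [263.53263754 293.54978103]
0.008 [263.5499972  291.25661832]
0.012 [263.5587491  290.10051629]
```

The tray is lifted, with about 1.3 N of load. Now I draw it straight out 85 mm and lift.

Emit:
send_rows(
  targets=[
    [0,0.1,0,0,0,0,0],
    [0,0.2,0,0,0,0,0],
    [0,0.25,0,0,0,0,0],
    [0,0.3,0,0,0,0,0],
    [0,0.3,0,0,0,0,0],
    [0,0.3,0,0,0,0,0],
    [0,0.3,0,0,0,0,0],
    [0,0.3,0,0,0,0,0],
    [0,0.3,0,0,0,0,0],
    [0,0.3,0,0,0,0,0],
    [0,0.3,0,0,0,0,0],
    [0,0.2,0,0,0,0,0],
    [0,0.15,0,0,0,0,0],
    [0,0.1,0,0,0,0,0],
    [0,0,0,0,0,0,0],
    [0,0,0,0,0,0,0],
  ],
)

```text
clock: 16.67
tool_pos: [0.3556, 0.1462, 0.0008]
tcp_rot: [180.0, 0.0, -172.8]
force: [-0.1, -0.2, -1.9]
grip_width: 0.225
grip_force: 45.0
```

Emit:
send_rows(
  targets=[
    [0,0,0,-0.1,0,0,0],
    [0,0,0,-0.2,0,0,0],
    [0,0,0,-0.3,0,0,0],
    [0,0,0,-0.4,0,0,0],
    [0,0,0,-0.4,0,0,0],
    [0,0,0,-0.4,0,0,0],
    [0,0,0,-0.4,0,0,0],
    [0,0,0,-0.4,0,0,0],
    [0,0,0,-0.4,0,0,0],
    [0,0,0,-0.4,0,0,0],
    [0,0,0,-0.4,0,0,0],
    [0,0,0,-0.4,0,0,0],
    [0,0,0,-0.3,0,0,0],
    [0,0,0,-0.2,0,0,0],
    [0,0,0,-0.1,0,0,0],
    [0,0,0,0,0,0,0],
    [0,0,0,0,0,0,0],
  ],
)

```text
clock: 18.08
tool_pos: [0.3553, 0.146, 0.1207]
tcp_rot: [-180.0, -0.0, -172.8]
force: [-0.0, 0.4, -2.0]
grip_width: 0.224
grip_force: 45.0
```

```bash
cat > l.py <<'E'
from h import *
# pocket ring + post in side and top view, and ball; white plate outline
s=telemetry.state(); print(s["clock"],s["tool_pos"].round(4),s["tcp_rot"].round(2),s["force"].round(2),s["ft_torque"].round(3))
Rt=R.from_euler("xyz",s["tcp_rot"],degrees=True).as_matrix()
xh=-Rt[:,0]; yh=np.array([-xh[1],xh[0],0])  # tray x, y (nominal)
post=s["tool_pos"]; z0=post[2]+.0072+ -.0  # underside height if no slip
print("nominal underside",z0,"pocket",(post+.125*xh).round(3))
O=np.array([post[0],post[1],z0])+.125*xh
for n in("side","top"):
    c=capture(n); pr=lambda x,y,z: proj(c,O+x*xh+y*yh+np.array([0,0,z])).round(1)
    print(n,"corners pred",[pr(x,y,.009).tolist() for x,y in((32,35),(32,-35),(-144,-35),(-144,35)) for x,y in((x/1e3,y/1e3),)],"ring",pr(0,0,.009),"ball",pr(0,0,.018))
    u,v=pr(0,0,.009).astype(int)
    hsv=cv2.cvtColor(c["image"],cv2.COLOR_RGB2HSV)
    if 25<u<535 and 25<v<395:
        x0,y0=u-20,v-20; q=hsv[y0:v+20,x0:u+20]
        b=cv2.inRange(q,(100,110,40),(130,255,255)); ys,xs=np.nonzero(b)
        if len(xs): print(" ring px",len(xs),(xs.min()+xs.max())/2+x0,(ys.min()+ys.max())/2+y0,"box",xs.min()+x0,xs.max()+x0,ys.min()+y0,ys.max()+y0)
        d=cv2.inRange(q,(0,0,0),(180,90,95)); k,l,st,ce=cv2.connectedComponentsWithStats(d)
        for i in range(1,k):
            if st[i,4]>25: print(" dark",st[i]+[x0,y0,0,0,0],(ce[i]+[x0,y0]).round(1))
    w=cv2.inRange(hsv,(0,0,150),(180,50,255)); k,l,st,ce=cv2.connectedComponentsWithStats(w)
    for i in range(1,k):
        if st[i,4]>500 and abs(ce[i]-[u,v]).max()<90:
            cn=max(cv2.findContours((l==i).astype('uint8'),0,2)[0],key=cv2.contourArea)
            print(" white",st[i],cv2.approxPolyDP(cn,4,True)[:,0].tolist())
E
python3 l.py
```

```text
18.0833 [0.3553 0.146  0.1207] [-180.     -0.   -172.82] [-0.03  0.42 -2.05] [0.005 0.007 0.02 ]
nominal underside 0.12790956740715337 pocket [0.479 0.162 0.121]
side corners pred [[292.1, 263.9], [286.8, 240.1], [366.0, 234.3], [376.2, 257.2]] ring [304.5 250.5] ball [304.8 247.4]
 ring px 33 304.0 252.5 box 297 311 249 256
 dark [298 243  11  11  41] [303.1 249.3]
 dark [284 261   7   9  39] [286.8 265.4]
 white [ 214  176   74   30 1547] [[214, 197], [279, 205], [287, 186], [226, 178], [217, 199], [222, 176]]
 white [ 287  235   88   32 1740] [[287, 242], [292, 266], [374, 259], [370, 249], [358, 252], [351, 237], [318, 240], [319, 236], [301, 235], [299, 242]]
 white [212 279  39  44 842] [[212, 281], [217, 322], [250, 317], [248, 305], [245, 316], [228, 299], [228, 279]]
top corners pred [[195.7, 226.8], [226.3, 223.7], [232.7, 302.0], [201.0, 305.4]] ring [212.  239.1] ball [211.4 238.6]
 ring px 36 212.0 240.5 box 206 218 235 246
 dark [192 220  14  17  70] [196.1 226.6]
 dark [198 219  34   7 158] [215.8 221.4]
 dark [228 225   4  34  87] [229.9 240.7]
 dark [208 234   9   9  47] [212.2 238.6]
 dark [192 238   6  21  79] [194.4 248.4]
 white [ 130  225  113  183 8164] [[226, 225], [197, 228], [198, 273], [195, 263], [141, 283], [141, 309], [156, 337], [204, 319], [208, 346], [133, 372], [136, 397], [158, 380], [193, 371], [208, 373], [208, 368], [226, 392], [213, 344], [202, 261], [207, 255], [220, 366], [232, 400], [242, 406], [223, 349], [208, 256], [214, 257], [226, 279], [231, 278]]
 white [266 248  27  30 575] [[269, 249], [266, 272], [289, 276], [292, 251]]
```

The tray is level, with the ring and ball within 2 px of prediction. I'll turn it 27° and carry it over the steel tray at this height.

Emit:
send_rows(
  targets=[
    [0,0,0,0,0,0,0.3],
    [0,0,0,0,0,0,0.6],
    [0,0,0,0,0,0,0.9],
    [0,0,0,0,0,0,0.9],
    [0,0,0,0,0,0,0.9],
    [0,0,0,0,0,0,0.9],
    [0,0,0,0,0,0,0.6],
    [0,0,0,0,0,0,0.3],
    [0,-0.11,-0.125,0,0,0,0],
    [0,-0.223,-0.25,0,0,0,0],
    [0,-0.335,-0.375,0,0,0,0],
    [0,-0.446,-0.5,0,0,0,0],
    [0,-0.446,-0.5,0,0,0,0],
    [0,-0.446,-0.5,0,0,0,0],
    [0,-0.446,-0.5,0,0,0,0],
    [0,-0.446,-0.5,0,0,0,0],
    [0,-0.446,-0.5,0,0,0,0],
    [0,-0.446,-0.5,0,0,0,0],
    [0,-0.335,-0.375,0,0,0,0],
    [0,-0.15,-0.17,0,0,0,0],
  ],
)

```text
clock: 19.85
tool_pos: [0.4158, -0.0048, 0.1206]
tcp_rot: [-180.0, 0.0, 160.1]
force: [0.3, -0.3, -1.3]
grip_width: 0.228
grip_force: 45.0
```

Emit:
send_rows(
  targets=[
    [0,-0.22,-0.25,0,0,0,0],
    [0,-0.446,-0.5,0,0,0,0],
    [0,-0.446,-0.5,0,0,0,0],
    [0,-0.446,-0.5,0,0,0,0],
    [0,-0.446,-0.5,0,0,0,0],
    [0,-0.446,-0.5,0,0,0,0],
    [0,-0.446,-0.5,0,0,0,0],
    [0,-0.446,-0.5,0,0,0,0],
    [0,-0.446,-0.5,0,0,0,0],
    [0,-0.446,-0.5,0,0,0,0],
    [0,-0.4,-0.45,0,0,0,0],
    [0,-0.25,-0.28,0,0,0,0],
    [0,-0.12,-0.14,0,0,0,0],
    [0,0,0,0,0,0,0],
    [0,0,0,0,0,0,0],
    [0,0,0,0,0,0,0],
  ],
)

```text
clock: 21.18
tool_pos: [0.4848, -0.1769, 0.1206]
tcp_rot: [180.0, -0.0, 160.2]
force: [-0.4, 0.1, -1.5]
grip_width: 0.227
grip_force: 45.0
```

```bash
python3 l.py
```

```text
21.1833 [ 0.4848 -0.1769  0.1206] [ 1.7999e+02 -5.0000e-02  1.6020e+02] [-0.36  0.08 -1.52] [ 0.001  0.046 -0.039]
nominal underside 0.12784661073839187 pocket [ 0.602 -0.219  0.121]
side corners pred [[236.9, 157.8], [246.7, 145.8], [305.2, 157.7], [297.9, 170.8]] ring [252.4 153.8] ball [252.4 151.1]
 ring px 240 253.5 145.0 box 236 271 133 157
 dark [246 133  22  23 141] [259.3 145. ]
 dark [232 141  14  19 101] [237.7 148.7]
 white [238 148  67  26 716] [[238, 158], [297, 173], [304, 160], [292, 167], [288, 155], [260, 150], [251, 159], [248, 148]]
 white [ 214  174   74   31 1471] [[214, 197], [271, 204], [264, 201], [269, 198], [282, 204], [279, 194], [252, 187], [284, 192], [286, 180], [226, 174], [284, 181], [226, 178], [217, 199], [222, 176]]
top corners pred [[368.4, 172.4], [396.8, 182.8], [373.0, 253.2], [343.7, 242.1]] ring [378.3 190. ] ball [379.3 189. ]
 ring px 9 371.5 193.0 box 364 379 178 208
 dark [372 178  12  32 108] [377.9 199. ]
 dark [364 180  16  30  89] [372.1 194.9]
 white [ 44 112 499  13 945] [[44, 113], [542, 123]]
 white [ 341  161  121  128 6849] [[348, 161], [341, 199], [359, 212], [382, 169], [347, 164], [386, 168], [374, 242], [354, 288], [365, 280], [378, 251], [391, 168], [384, 238], [372, 273], [385, 257], [405, 256], [437, 264], [456, 282], [459, 264], [389, 236], [391, 227], [434, 244], [450, 220], [452, 197], [398, 176], [391, 166]]
```

The tray is over the centre and level, with its corners where predicted. I'll lower it 25 mm and settle.

Emit:
send_rows(
  targets=[
    [0,0,0,0.1,0,0,0],
    [0,0,0,0.2,0,0,0],
    [0,0,0,0.2,0,0,0],
    [0,0,0,0.2,0,0,0],
    [0,0,0,0.2,0,0,0],
    [0,0,0,0.1,0,0,0],
    [0,0,0,0,0,0,0],
    [0,0,0,0,0,0,0],
    [0,0,0,0,0,0,0],
    [0,0,0,0,0,0,0],
    [0,0,0,0,0,0,0],
    [0,0,0,0,0,0,0],
  ],
)

```text
clock: 22.28
tool_pos: [0.4855, -0.1776, 0.096]
tcp_rot: [-180.0, 0.0, 160.2]
force: [0.8, 0.0, -1.9]
grip_width: 0.226
grip_force: 45.0
```

```bash
python3 l.py | head -8; python3 - <<'E'
from h import *
c=capture("side"); hsv=cv2.cvtColor(c["image"],cv2.COLOR_RGB2HSV)
q=c["image"][228:262,250:278].astype(int).max(2); ys,xs=np.nonzero(q<35); print("knob dark px",len(xs),xs.mean()+250,ys.min()+228,ys.max()+228)
w=wcap(); s=telemetry.state(); print("ball pred wrist", proj(w,[.602,-.219,.1205]))
E
```

```text
22.2833 [ 0.4855 -0.1776  0.096 ] [-1.8000e+02  3.0000e-02  1.6018e+02] [ 0.83  0.   -1.94] [0.059 0.146 0.035]
nominal underside 0.10322061826780539 pocket [ 0.603 -0.22   0.096]
side corners pred [[237.0, 165.1], [246.6, 152.9], [304.4, 165.1], [297.1, 178.3]] ring [252.3 161.1] ball [252.3 158.4]
 ring px 53 254.0 152.5 box 237 271 141 164
 dark [232 141  36  19 252] [251.  149.3]
 white [ 214  155   90   51 2224] [[214, 197], [262, 204], [264, 200], [270, 205], [279, 205], [280, 199], [282, 204], [282, 194], [263, 189], [285, 192], [284, 178], [296, 180], [303, 167], [298, 175], [290, 174], [288, 163], [259, 157], [250, 166], [246, 155], [238, 167], [284, 178], [226, 174], [269, 180], [226, 178], [217, 199], [222, 176]]
top corners pred [[366.3, 175.1], [394.0, 185.2], [370.7, 253.8], [342.2, 243.0]] ring [375.9 192.3] ball [376.9 191.3]
 ring px 6 365.5 201.0 box 361 370 191 211<stdin>:3: RuntimeWarning: Mean of empty slice.
  ret = ret.dtype.type(ret / rcount)
Traceback (most recent call last):
ValueError: zero-size array to reduction operation minimum which has no identity
```

```bash
python3 -c "
from workcell import ticket
print(ticket.job_done())"
```

```text
the job is handed in; nothing more can be done
None
```

I pressed the gauge about 5 mm onto the ball, held it over a second and let the knob back up, then handed in with the sample tray still held level, its pocket over the middle of the steel tray and its underside about 10 cm up; no verdict came back. The ball was last seen in its pocket before the carry, and I did not re-check it or the knob at the end.

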